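Drop the long logger into the reader dock

TASK

Take the long narrow temperature logger off its peg, lifting it over the peg's upturned tip, and put it snout first into the hopper mouth of the leaning reader dock, letting go so that it slides down into the pocket by its own weight. Then press down on its top until it is fully home in the pocket, and move clear. Leave the short wide logger hanging on its peg and the other things on the table where they are.

Things in the scene. Friction and masses are not known exactly. Their poses are not given: they have to be found in the camera images.
- logger_center (a point): Centre of the long logger, a flat rigid white slab 134 mm long (own z, up as it hangs), 50 mm wide (y), 10 mm thick (x), 60 to 100 g. From below: snout 30 mm wide to 22 mm, body to 78 mm, window 16 mm wide through it from 78 to 106 mm, solid grip tab from 106 mm to the top. The point is mid-length: the top is 67 mm above. Front and back are alike; either may face either way.
- short_center (a point): Centre of the other logger, which stays where it hangs: white, 100 mm long (z), 64 mm wide (y), 10 mm thick (x), no snout, same window and tab; the point is 50 mm below its top.
- stand_a_peg (a point): Where the tip of the long logger's peg begins to turn up, on its axis 150 mm above the table. Steel peg 6 mm thick, level from here along +x for 110 mm to a post no higher than the peg; forward (-x) the tip rises at 45 degrees, its end 12 mm higher than the level part and 15 mm in front. To pass it the logger must be raised 12 to 22 mm from where it hangs, then moved along -x.
- stand_a: Fixed stand of the long logger: base 130 x 90 x 12 mm, origin under its centre, the post 50 mm behind (+x). The logger hangs with its window's top edge on the peg, 60 to 90 mm behind the turn of the tip, its broad faces across the peg.
- stand_b_peg (a point): The same point of an identical stand, on which the short wide logger hangs.
- dock_mouth (a point): Centre of the dock's hopper rim. Its z runs along the leaning pocket, up and out, 25 degrees from upright towards the dock's front; y across the pocket's width, x across its thickness. Inside, the grey hopper is 60 mm (x) by 76 mm (y) at the rim and narrows over 48 mm to the pocket, 15 mm (x) by 56 mm (y). Fully home, the logger's centre is 61 mm below the rim along z and its top 6 mm above the rim.
- dock: Fixed white reader dock, base 190 x 130 mm, origin under its centre, front to -x. Deep in its pocket lies a stiff contact shoe that stops a dropped logger 12 to 20 mm short of home (how far is not measured). Pressed with 6 to 9 N along the pocket it moves down slowly, stays where it is left, and meets a hard stop when the logger is home.
- rack: White foam block 110 x 150 x 45 mm with capped sample tubes standing to 103 mm; heavy, fixed. Origin under its centre.
- tape: Roll of tape lying flat, 90 mm across, 24 mm high. Origin under its centre.
- wipes: Small cardboard box 90 x 50 x 45 mm (x, y, z). Origin under its centre.
- pen: Black marker pen 135 x 12 x 11 mm, lying along its x. Origin under its centre.
- case: Grey plastic case 85 x 50 x 30 mm (x, y, z). Origin under its centre.
- logger: The same long logger, origin at the middle of its snout's end; z along its length towards the tab.
- cup: White plastic cup 70 mm across, 80 mm high, off to the left. Origin under its centre.
- gel: Clear gel bottle 60 mm across, 120 mm high, off to the right. Origin under its centre.
Mind the look-alikes: they are no part of the job. What is shaped like the logger but blue is not meant. What is shaped like the stand_a but purple is not meant.

How it is judged:
By the outcome, as a careful person would: the job done as asked, in the order asked, and still so for the second after the job is handed in, with the robot touching nothing.
It also fails if it takes over 64 s, if anything falls off the work surface, if the arm or the gripper's body presses on something with over 40 N, if the wrist force passes 120 N, or if a joint passes its speed limit or range.

ROBOT

A 7-joint arm with a two-finger parallel gripper is mounted at the origin on the work surface. World frame = base frame: x ahead of the robot, y to its left, z up, the work surface at z = 0. Lengths are in mm, angles in rad, forces in N, time in s.
With the tool pointing down it reaches from about 400 to 875 mm from the base axis. Payload 4.4 kg.
Tool frame: the origin (TCP) lies midway between the tips of the shut fingers; the grasp point (between the pads) lies 19 mm behind it; z points along the fingers, y is the line along which they close (so a half turn about z gives the same grasp; the last joint's range is limited). The gripper opens to 85 mm and grips with 20 to 120 N. Pads are 22 mm wide; open, the fingers measure 114 mm over their backs; the gripper's body (76 mm by 85 mm) begins 54 mm behind the grasp point. The pads swing forward as they close: fully open they stand 13 mm farther back than shut.
Start: joints at [1.215, 0.628, 0.038, 1.517, -0.027, 0.996, -0.02], TCP at [185.772, -622.902, 231.313] pointing down, gripper open.
Joint ranges: [-3.06, 3.06], [-0.37, 2.12], [-1.25, 1.32], [0.18, 2.47], [-1.1, 4.24], [0.23, 1.98], [-2.94, 2.94]. Speed limits (rad/s): [2.57, 2.57, 3.14, 3.14, 3.14, 3.14, 3.14].

INTERFACE

Orientations are given as [roll, pitch, yaw] about the fixed x, y, z axes, in that order (R = Rz(yaw) Ry(pitch) Rx(roll)).
In Python, from cell import read_state, get_image, finish_job gives the robot as it stands.
- The arm moves only by the tool send_rows, never from a script. Its argument "series" is a list of rows, each an object of numbers: "ax", "ay", "az": the turn, a rotation vector about the tool's x, y, z in rad; "dx", "dy", "dz": the shift along the tool's x, y, z in cm; "hand": the closure, from 0 (fully open) to 1 (shut). In form: [{"ax": .., "ay": .., "az": .., "dx": .., "dy": .., "dz": .., "hand": ..}, ...]. A call has 1 to 10 rows; each row is the pose to reach, as a shift and turn from the pose commanded when the call began, along the tool's axes at that moment; what a row does not reach only later rows make up. A row lasts 1/10 s, in which the tool goes at most 50 mm and 8.59 degrees, less where a joint would pass 70% of its speed; a pose out of reach is approached as far as the arm can. A call with a gripper value outside its range is refused whole. The fingers move at their own pace and stop on an object; the grip force is fixed at half the most. Time passes only in rows, so rows that repeat a pose let the fingers close. It gives the time, the measured TCP pose, the force, the opening and the grip force at its end, in the units of the state.
- read_state(): the state, without advancing time (a new reading comes with each control period).
- get_image(name): name is "scene" or "top" or "wrist"; returns a dict with "pixels" (420x560x3 uint8, red, green, blue), "mtx" (3x3 intrinsics, pixels), "R" (3x3) and "t" (3): a world point X has camera coordinates R X + t. Camera axes: x right, y down, z forward; pixel columns grow to the right and rows downward; lengths in mm; the calibration is good to about 2 mm. A picture is of the moment at which its call begins. There is no depth.
- finish_job(): hands the job in; it is judged then, once.
The state is a dict: "clock": time; "qpos": joint angles; "qd": joint speeds; "tau": joint torques, N m; "eef_pos": TCP position; "tool_rot": TCP orientation; "force": force on the tool from outside, world axes, zero at the start; "torque": the same for the moment, N m; "width": finger opening in mm; "gripper_force": force on a finger pad.
Only numpy, scipy, OpenCV 4.12 (cv2) and the standard library are available. Lean on these libraries where they do the work, as an engineer would, in place of code of your own. Each camera call takes 0.05 s, during which the arm holds its last target. There are 200 camera calls.

## Working session

There is one attempt and no reset: what is moved stays moved. The work goes in short steps, Python scripts to look and compute and a tool call to move; the robot and the scene stay as the last step left them, time stands still between calls to the robot, and variables do not carry over. Pictures are saved under pics/ and viewed, at most 13 in all, crops included, and the job is handed in when it is done.

Besides the shell and the picture viewer there is one more tool, called after "Call:" as name(argument=value, ...) on one line, values as JSON. send_rows: Moves the arm, as the interface text tells. Its arguments: {"type":"object","properties":{"series":{"type":"array","items":{"type":"object","properties":{"ax":{"type":"number"},"ay":{"type":"number"},"az":{"type":"number"},"dx":{"type":"number"},"dy":{"type":"number"},"dz":{"type":"number"},"hand":{"type":"number"}}}}},"required":["series"]}

```bash
ls; mkdir -p pics; python3 - <<'E'
from cell import *
import cv2,pickle
print(read_state())
for n in ["scene","top"]:
    d=get_image(n); cv2.imwrite(f"pics/{n}0.png",d["pixels"][:,:,::-1]); pickle.dump(d,open(f"{n}0.pkl","wb"))
    print(n,d["mtx"],d["R"],d["t"])
E
```

```text
pics
{'clock': 0.0, 'qpos': array([ 1.21519788,  0.6293331 ,  0.03844299,  1.51838894, -0.02701906,
        0.9963223 , -0.02001061]), 'qd': array([ 7.51843332e-05,  5.35852968e-04,  6.75036539e-04, -1.24356137e-04,
        1.70007612e-03,  1.23746872e-05, -6.60697010e-04]), 'tau': array([-9.27750516e-04, -5.63396502e+01,  1.22558154e+00, -1.93444562e+01,
        1.09357433e-02,  1.06863311e-02, -5.06183937e-06]), 'eef_pos': array([ 185.59121428, -622.26916144,  230.39087115]), 'tool_rot': array([-3.13965886e+00,  1.01557181e-05,  2.89776168e-01]), 'force': array([ 0.37711197, -1.0038658 ,  0.16233838]), 'torque': array([-0.03567013, -0.00016392, -0.0343832 ]), 'gripper_force': 0.0, 'width': 85.43907936529851}
scene [[477.86244902   0.         277.6314408 ]
 [  0.         477.86244902 211.29337613]
 [  0.           0.           1.        ]] [[ 0.55760208  0.83001083  0.01272599]
 [ 0.66308031 -0.43613026 -0.6083707 ]
 [-0.49940407  0.34766712 -0.79355097]] [-257.78529206 -219.74947926 1539.64096832]
top [[452.38624918   0.         285.33310253]
 [  0.         452.38624918 212.18758896]
 [  0.           0.           1.        ]] [[ 0.02442404 -0.99962833  0.0121106 ]
 [-0.98028199 -0.026324   -0.19584246]
 [ 0.19608847 -0.00708854 -0.98056059]] [ -13.24781444  448.28743741 1244.01610633]
```

View pics/scene0.png

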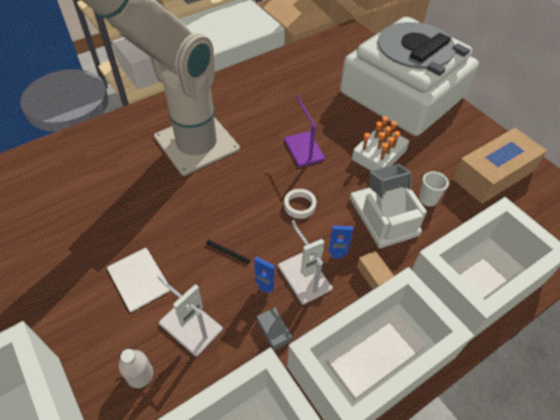

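View pics/top0.png

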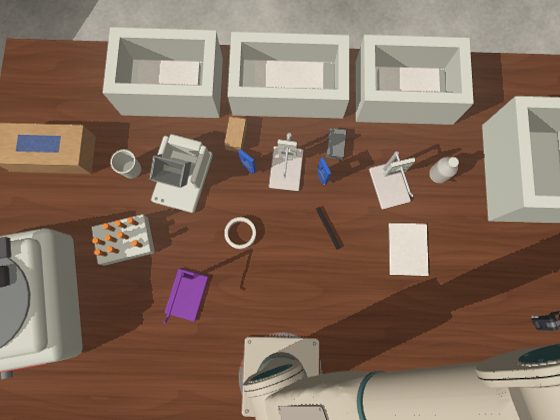

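The scene view shows two grey stands with white loggers, at about (312,260) and (188,305). The two blue look-alikes stand at (264,275) and (340,240), and the dock is at (390,205) with its hopper at (390,180). The top view shows the stands at (287,165) and (390,180), and the dock at (182,172).

Next, enlarged crops.

```bash
python3 - <<'E'
import cv2,numpy as np
s=cv2.imread("pics/scene0.png");t=cv2.imread("pics/top0.png")
def crop(im,x,y,w,h,k):return cv2.resize(im[y:y+h,x:x+w],None,fx=k,fy=k,interpolation=cv2.INTER_CUBIC)
a=crop(s,150,210,200,150,4); cv2.imwrite("pics/c1.png",a)      # 800x600
b=np.vstack([crop(t,140,115,200,100,4)]); 
c=crop(s,340,150,100,100,4)  #400x400
b1=crop(t,140,125,100,100,4)
cv2.imwrite("pics/c2.png",np.hstack([c,b1]))
cv2.imwrite("pics/c3.png",crop(t,230,115,200,100,4))
E
```

```text
(no output)
```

View pics/c1.png

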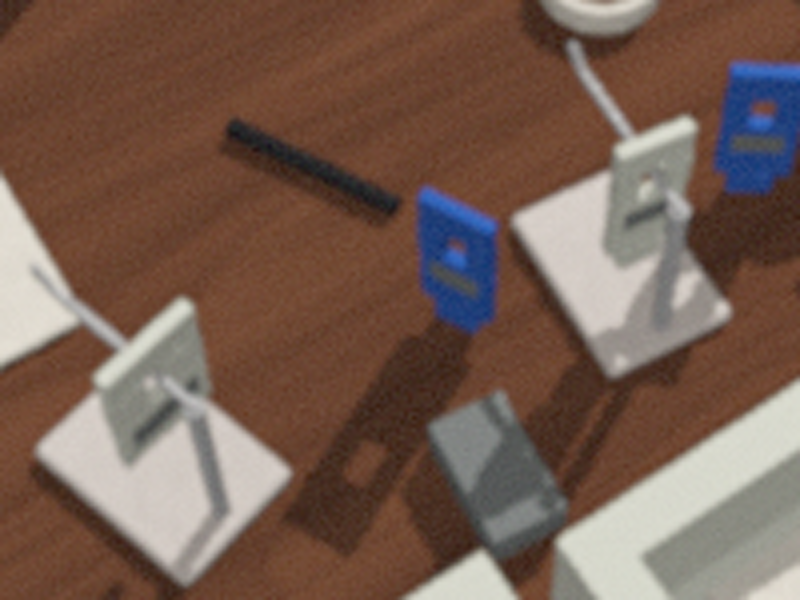

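View pics/c2.png

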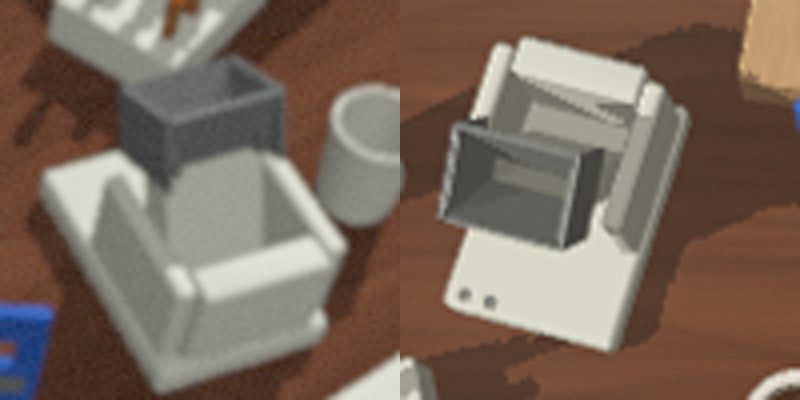

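View pics/c3.png

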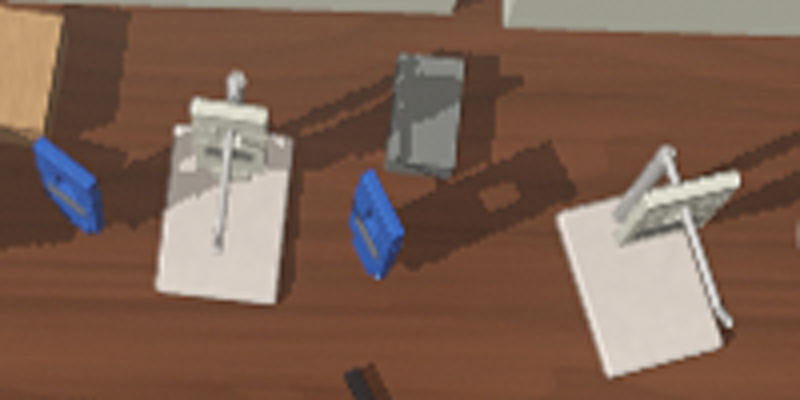

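```bash
cat > h.py <<'E'
import numpy as np,pickle
from scipy.optimize import least_squares
from scipy.spatial.transform import Rotation as Ro
cam={n:pickle.load(open(n+"0.pkl","rb")) for n in ("scene","top")}
def proj(d,X):
    p=(np.atleast_2d(X)@d["R"].T+d["t"])@d["mtx"].T; return p[:,:2]/p[:,2:]
def ray(d,uv,z):
    v=d["R"].T@np.linalg.solve(d["mtx"],[*uv,1]); C=-d["R"].T@d["t"]; return C+v*(z-C[2])/v[2]
def tri(uvs):
    return least_squares(lambda X:np.concatenate([(proj(cam[n],X)[0]-uv) for n,uv in uvs.items()]),[600,0,100])
E
python3 - <<'E'
from h import *
S=lambda x,y:(150+x/4,210+y/4); T=lambda x,y:(230+x/4,115+y/4)
D=lambda x,y:(340+x/4,150+y/4); U=lambda x,y:(140+(x-400)/4,125+y/4)
# base order: front-left(+y), front-right, back-right, back-left
sq=np.array([[-65,45,12],[-65,-45,12],[65,-45,12],[65,45,12.]])
tb=np.array([T(157,291),T(276,303),T(292,138),T(175,130)])
def f(p):
    X=sq@Ro.from_euler('z',p[2]).as_matrix().T+[p[0],p[1],0]
    return (proj(cam["top"],X)-tb).ravel()
r=least_squares(f,[650,0,0]);print("stand",r.x,np.round(r.fun,1))
sb=np.array([S(615,170),S(515,215),S(615,377),S(732,312)])
x=r.x; X=sq@Ro.from_euler('z',x[2]).as_matrix().T+[x[0],x[1],0]
print("scene pred c1",np.round((proj(cam["scene"],X)-[150,210])*4))
print("tip top",ray(cam["top"],T(218,245),162),"scene",ray(cam["scene"],S(573,45),162))
print("post top",ray(cam["top"],T(237,75),150),"scene",ray(cam["scene"],S(680,207),150))
for z in (181,):
  print("logger top L/R", ray(cam["top"],T(192,104),z),ray(cam["top"],T(268,111),z), "scene R/L",ray(cam["scene"],S(613,156),z),ray(cam["scene"],S(692,122),z))
# dock rim: corners order A(front-left),B(front-right),C(back-right),D(back-left)
tr=np.array([U(442,217),U(568,245),U(590,150),U(455,122)])
sr=np.array([D(228,58),D(120,95),D(172,125),D(282,95)])
for a,b in zip(tr,sr):
    q=tri({"top":a,"scene":b}); print("rim",np.round(q.x,1),np.round(q.fun,1))
def g(p):
    R=Ro.from_euler('z',p[3]).as_matrix()@Ro.from_euler('y',-np.deg2rad(25)).as_matrix()
    c=np.array([[-1,1,0],[-1,-1,0],[1,-1,0],[1,1,0]])*[p[4],p[5],0]@R.T+p[:3]
    return np.concatenate([(proj(cam["top"],c)-tr).ravel(),(proj(cam["scene"],c)-sr).ravel()])
r=least_squares(g,[600,200,150,0,33,41]);print("dock",np.round(r.x,3),np.round(r.fun,1))
E
```

```text
stand [ 5.87184023e+02 -1.54022318e+00 -7.10216734e-02] [-0.3  0.5  0.4  0.5  0.2 -0.1 -0.3 -0.9]
scene pred c1 [[622. 155.]
 [506. 211.]
 [610. 368.]
 [730. 305.]]
tip top [521.05995646   3.62836719 162.        ] scene [519.32648153   4.6291124  162.        ]
post top [643.86412765  -6.29890538 150.        ] scene [640.83027301  -4.8449021  150.        ]
logger top L/R [610.93384314  23.10184174 181.        ] [607.54464723 -26.80994301 181.        ] scene R/L [606.68470062 -29.83680583 181.        ] [612.85375753  21.62296253 181.        ]
rim [507.6 358.1 144.2] [ 0.2  0.1  0.2 -0.1]
rim [491.8 274.8 142.5] [-0.1 -0.1 -0.2  0. ]
rim [548.8 259.3 175.7] [-0.9 -0.6 -1.   0.2]
rim [565.4 347.  167.7] [ 0.5  0.4  0.6 -0.2]
dock [ 5.28391e+02  3.09707e+02  1.57576e+02 -2.02000e-01  3.22360e+01
  4.28800e+01] [ 0.4 -0.1  0.2  0.  -1.5  0.   0.6 -0.1  0.2  0.3 -0.6 -0.3 -0.7  0.9
  0.6 -0.8]
```

```bash
cat >> h.py <<'E'
from cell import read_state
def cmd(pos,rot):
    "shift (cm) and rotvec in tool axes from measured pose to target"
    s=read_state(); R=Ro.from_euler('xyz',s["tool_rot"]).as_matrix()
    Rt=rot if np.ndim(rot)==2 else Ro.from_euler('xyz',rot).as_matrix()
    d=R.T@(np.array(pos)-s["eef_pos"])/10
    print("t",round(s["clock"],2),"pos",np.round(s["eef_pos"],1),"rot",np.round(s["tool_rot"],3),"F",np.round(s["force"],1),"w",round(s["width"],1),"gf",round(s["gripper_force"],1))
    print(" d",np.round(d,2)," a",np.round(Ro.from_matrix(R.T@Rt).as_rotvec(),3))
E
python3 - <<'E'
from h import *
S=lambda x,y:(150+x/4,210+y/4); T=lambda x,y:(230+x/4,115+y/4)
for a,b in (((457,260),(376,225)),((762,128),(69,188))):
    q=tri({"scene":S(*a),"top":T(*b)});print("blue",np.round(q.x,1),np.round(q.fun,1))
cmd([609.5,-2.5,260],[np.pi,0,1.49])
E
```

```text
blue [ 563.3 -108.1   75.9] [ 0. -0.  0.  0.]
blue [586.6 110.5  68.9] [ 0. -0.  0.  0.]
t 0.1 pos [ 185.6 -622.4  230.5] rot [-3.14  0.    0.29] F [ 0.7 -0.5 -0.5] w 85.0 gf 0.0
 d [ 58.34 -47.29  -2.87]  a [-1.0e-03 -1.0e-03 -1.2e+00]
```

Call:
send_rows(series=[{"dx": 0,"dy": 0,"dz": -4,"hand": 0},{"dx": 58.3,"dy": -47.3,"dz": -4,"az": -1.2,"hand": 0},{"dx": 58.3,"dy": -47.3,"dz": -4,"az": -1.2,"hand": 0},{"dx": 58.3,"dy": -47.3,"dz": -4,"az": -1.2,"hand": 0},{"dx": 58.3,"dy": -47.3,"dz": -4,"az": -1.2,"hand": 0},{"dx": 58.3,"dy": -47.3,"dz": -4,"az": -1.2,"hand": 0},{"dx": 58.3,"dy": -47.3,"dz": -4,"az": -1.2,"hand": 0},{"dx": 58.3,"dy": -47.3,"dz": -4,"az": -1.2,"hand": 0},{"dx": 58.3,"dy": -47.3,"dz": -4,"az": -1.2,"hand": 0},{"dx": 58.3,"dy": -47.3,"dz": -4,"az": -1.2,"hand": 0}])

```text
invalid input at $.series[0]: expected keys ax, ay, az, dx, dy, dz, hand
```

```bash
python3 -c "
from h import *
cmd([609.5,-2.5,260],[np.pi,0,1.49])"
```

```text
t 0.1 pos [ 185.6 -622.4  230.5] rot [-3.14  0.    0.29] F [ 0.7 -0.5 -0.5] w 85.0 gf 0.0
 d [ 58.34 -47.29  -2.87]  a [-1.0e-03 -1.0e-03 -1.2e+00]
```

Call:
send_rows(series=[{"ax": 0,"ay": 0,"az": 0,"dx": 0,"dy": 0,"dz": -4,"hand": 0},{"ax": 0,"ay": 0,"az": -1.2,"dx": 58.3,"dy": -47.3,"dz": -4,"hand": 0},{"ax": 0,"ay": 0,"az": -1.2,"dx": 58.3,"dy": -47.3,"dz": -4,"hand": 0},{"ax": 0,"ay": 0,"az": -1.2,"dx": 58.3,"dy": -47.3,"dz": -4,"hand": 0},{"ax": 0,"ay": 0,"az": -1.2,"dx": 58.3,"dy": -47.3,"dz": -4,"hand": 0},{"ax": 0,"ay": 0,"az": -1.2,"dx": 58.3,"dy": -47.3,"dz": -4,"hand": 0},{"ax": 0,"ay": 0,"az": -1.2,"dx": 58.3,"dy": -47.3,"dz": -4,"hand": 0},{"ax": 0,"ay": 0,"az": -1.2,"dx": 58.3,"dy": -47.3,"dz": -4,"hand": 0},{"ax": 0,"ay": 0,"az": -1.2,"dx": 58.3,"dy": -47.3,"dz": -4,"hand": 0},{"ax": 0,"ay": 0,"az": -1.2,"dx": 58.3,"dy": -47.3,"dz": -4,"hand": 0}])

```text
clock: 1.1
eef_pos: [440.2, -249.7, 271.2]
tool_rot: [-3.141, -0.0, 1.493]
force: [2.0, -0.3, 1.5]
width: 85.7
gripper_force: 0.0
```

```bash
python3 -c "
from h import *
cmd([609.5,-2.5,260],[np.pi,0,1.49])"
```

```text
t 1.1 pos [ 440.2 -249.7  271.2] rot [-3.141 -0.     1.493] F [ 2.  -0.3  1.5] w 85.7 gf 0.0
 d [25.96 14.95  1.13]  a [-0.    -0.     0.003]
```

Call:
send_rows(series=[{"ax": 0,"ay": 0,"az": 0,"dx": 25,"dy": 14.5,"dz": 1,"hand": 0},{"ax": 0,"ay": 0,"az": 0,"dx": 25,"dy": 14.5,"dz": 1,"hand": 0},{"ax": 0,"ay": 0,"az": 0,"dx": 25,"dy": 14.5,"dz": 1,"hand": 0},{"ax": 0,"ay": 0,"az": 0,"dx": 25,"dy": 14.5,"dz": 1,"hand": 0},{"ax": 0,"ay": 0,"az": 0,"dx": 25,"dy": 14.5,"dz": 1,"hand": 0},{"ax": 0,"ay": 0,"az": 0,"dx": 25,"dy": 14.5,"dz": 1,"hand": 0},{"ax": 0,"ay": 0,"az": 0,"dx": 25,"dy": 14.5,"dz": 1,"hand": 0.3},{"ax": 0,"ay": 0,"az": 0,"dx": 25,"dy": 14.5,"dz": 1,"hand": 0.3},{"ax": 0,"ay": 0,"az": 0,"dx": 25,"dy": 14.5,"dz": 1,"hand": 0.3}])

```text
clock: 2.0
eef_pos: [603.6, -15.7, 260.9]
tool_rot: [-3.14, 0.001, 1.488]
force: [0.1, 0.0, -0.5]
width: 59.6
gripper_force: 0.0
```

```bash
python3 -c "
from h import *
import cv2
from cell import get_image
cmd([609.5,-2.5,158],[np.pi,0,1.49])
w=get_image('wrist');pickle.dump(w,open('w0.pkl','wb'));cv2.imwrite('pics/w0.png',w['pixels'][:,:,::-1])
for X in ([609.5,-2.5,181],[520,4,162],[535,3,150]): print(np.round(proj(w,X)))
"
```

```text
t 2.0 pos [603.6 -15.7 260.9] rot [-3.140e+00  1.000e-03  1.488e+00] F [ 0.1  0.  -0.5] w 59.6 gf 0.0
 d [ 1.38  0.49 10.29]  a [-0.001  0.001 -0.002]
[[287. 198.]]
[[166. 193.]]
[[190. 189.]]
```

View pics/w0.png

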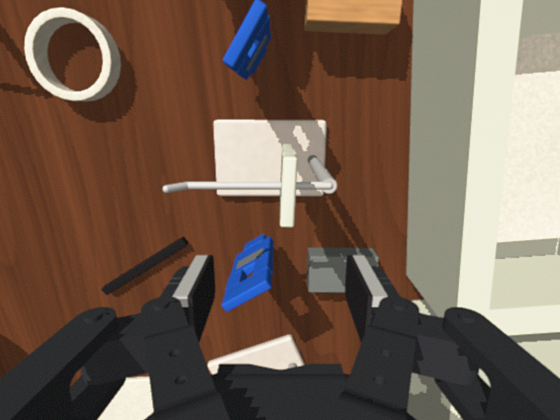

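The wrist view shows the logger's top edge from (289,147) to (288,225), the peg tip at (166,188) and the post top at (331,186). I'll back-project these points.

```bash
python3 -c "
from h import *
w=pickle.load(open('w0.pkl','rb'))
print('C',-w['R'].T@w['t'])
for uv,z in (((289,147),181),((288,225),181),((166,188),162),((190,185),150),((331,186),150)): print(uv,np.round(ray(w,uv,z),1))
"
```

```text
C [609.71863114  56.96346411 403.58897232]
(289, 147) [613.7  32.3 181. ]
(288, 225) [608.9 -22.1 181. ]
(166, 188) [520.8   7.7 162. ]
(190, 185) [535.4   6.1 150. ]
(331, 186) [644.5  -3.8 150. ]
```

Call:
send_rows(series=[{"ax": 0,"ay": 0,"az": 0,"dx": 1.5,"dy": 0.6,"dz": 3,"hand": 0.3},{"ax": 0,"ay": 0,"az": 0,"dx": 1.5,"dy": 0.6,"dz": 5,"hand": 0.3},{"ax": 0,"ay": 0,"az": 0,"dx": 1.5,"dy": 0.6,"dz": 5,"hand": 0.3},{"ax": 0,"ay": 0,"az": 0,"dx": 1.5,"dy": 0.6,"dz": 5,"hand": 0.3},{"ax": 0,"ay": 0,"az": 0,"dx": 1.5,"dy": 0.6,"dz": 5,"hand": 0.3}])

```text
clock: 2.55
eef_pos: [612.3, -0.5, 212.7]
tool_rot: [3.139, 0.0, 1.488]
force: [0.0, 0.0, 0.3]
width: 59.8
gripper_force: 0.0
```

```bash
python3 -c "
from h import *
cmd([610.5,0,158.5],[np.pi,0,1.49])
"
```

```text
t 2.55 pos [ 6.123e+02 -5.000e-01  2.127e+02] rot [3.139 0.    1.488] F [0.  0.  0.3] w 59.8 gf 0.0
 d [ 0.03 -0.19  5.42]  a [ 0.002  0.    -0.002]
```

Call:
send_rows(series=[{"ax": 0,"ay": 0,"az": 0,"dx": 0,"dy": -0.2,"dz": 2.5,"hand": 0.3},{"ax": 0,"ay": 0,"az": 0,"dx": 0,"dy": -0.2,"dz": 4.5,"hand": 0.3},{"ax": 0,"ay": 0,"az": 0,"dx": 0,"dy": -0.2,"dz": 5.4,"hand": 0.3},{"ax": 0,"ay": 0,"az": 0,"dx": 0,"dy": -0.2,"dz": 5.4,"hand": 0.3},{"ax": 0,"ay": 0,"az": 0,"dx": 0,"dy": -0.2,"dz": 5.4,"hand": 0.3},{"ax": 0,"ay": 0,"az": 0,"dx": 0,"dy": -0.2,"dz": 5.4,"hand": 0.6},{"ax": 0,"ay": 0,"az": 0,"dx": 0,"dy": -0.2,"dz": 5.4,"hand": 0.8},{"ax": 0,"ay": 0,"az": 0,"dx": 0,"dy": -0.2,"dz": 5.4,"hand": 1},{"ax": 0,"ay": 0,"az": 0,"dx": 0,"dy": -0.2,"dz": 5.4,"hand": 1},{"ax": 0,"ay": 0,"az": 0,"dx": 0,"dy": -0.2,"dz": 5.4,"hand": 1}])

```text
clock: 3.55
eef_pos: [610.1, 0.7, 157.9]
tool_rot: [3.14, -0.0, 1.49]
force: [0.5, 0.2, 2.4]
width: 8.6
gripper_force: 61.5
```

Call:
send_rows(series=[{"ax": 0,"ay": 0,"az": 0,"dx": 0,"dy": 0,"dz": 0,"hand": 1},{"ax": 0,"ay": 0,"az": 0,"dx": 0,"dy": 0,"dz": 0,"hand": 1},{"ax": 0,"ay": 0,"az": 0,"dx": 0,"dy": 0,"dz": 0,"hand": 1},{"ax": 0,"ay": 0,"az": 0,"dx": 0,"dy": 0,"dz": 0,"hand": 1}])

```text
clock: 3.95
eef_pos: [610.1, 0.7, 157.8]
tool_rot: [3.14, -0.0, 1.49]
force: [-0.6, 0.1, 4.6]
width: 8.9
gripper_force: 61.8
```

Call:
send_rows(series=[{"ax": 0,"ay": 0,"az": 0,"dx": 0,"dy": 0,"dz": -0.6,"hand": 1},{"ax": 0,"ay": 0,"az": 0,"dx": 0,"dy": 0,"dz": -1.2,"hand": 1},{"ax": 0,"ay": 0,"az": 0,"dx": 0,"dy": 0,"dz": -1.7,"hand": 1},{"ax": 0,"ay": 0,"az": 0,"dx": 0,"dy": 0,"dz": -1.7,"hand": 1},{"ax": 0,"ay": 0,"az": 0,"dx": 0,"dy": 0,"dz": -1.7,"hand": 1}])

```text
clock: 4.45
eef_pos: [609.5, 0.7, 174.4]
tool_rot: [-3.142, 0.0, 1.49]
force: [-0.6, -0.5, -1.6]
width: 8.7
gripper_force: 60.9
```

```bash
python3 -c "
from h import *
import cv2
from cell import get_image
cmd([510,8,175],[np.pi,0,1.49])
ims=[cv2.resize(get_image(n)['pixels'][:,:,::-1][y:y+100,x:x+100],None,fx=4,fy=4,interpolation=cv2.INTER_CUBIC) for n,x,y in (('scene',260,210),('top',240,90))]
cv2.imwrite('pics/l1.png',np.hstack(ims))
"
```

```text
t 4.45 pos [609.5   0.7 174.4] rot [-3.142  0.     1.49 ] F [-0.6 -0.5 -1.6] w 8.7 gf 60.9
 d [-0.07 -9.98 -0.06]  a [-0.  0. -0.]
```

View pics/l1.png

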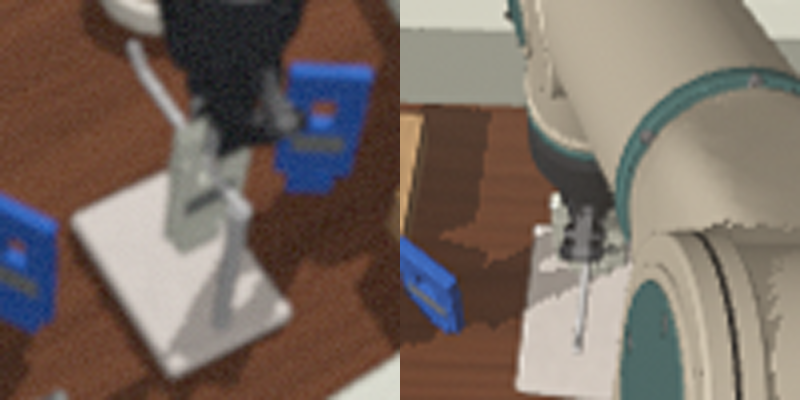

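The logger is held and raised: in the left half its foot is at (190,240), clear of the base, and the peg shows in its window. Next I slide it off along -x.

Call:
send_rows(series=[{"ax": 0,"ay": 0,"az": 0,"dx": 0,"dy": -1.5,"dz": 0,"hand": 1},{"ax": 0,"ay": 0,"az": 0,"dx": 0,"dy": -3.5,"dz": 0,"hand": 1},{"ax": 0,"ay": 0,"az": 0,"dx": 0,"dy": -5.5,"dz": 0,"hand": 1},{"ax": 0,"ay": 0,"az": 0,"dx": 0,"dy": -7.5,"dz": 0,"hand": 1},{"ax": 0,"ay": 0,"az": 0,"dx": 0,"dy": -9.5,"dz": 0,"hand": 1},{"ax": 0,"ay": 0,"az": 0,"dx": 0,"dy": -11.5,"dz": 0,"hand": 1},{"ax": 0,"ay": 0,"az": 0,"dx": 0,"dy": -13,"dz": 0,"hand": 1},{"ax": 0,"ay": 0,"az": 0,"dx": 0,"dy": -13,"dz": 0,"hand": 1}])

```text
clock: 5.35
eef_pos: [477.8, 11.2, 174.2]
tool_rot: [-3.139, 0.001, 1.491]
force: [0.5, -1.2, -0.9]
width: 8.7
gripper_force: 60.9
```

```bash
cat >> h.py <<'E'
# dock frame (rim centre), x across thickness, z up the pocket; tool z=-dock z, tool y=dock x
Dc=np.array([528.4,309.7,157.6]); Dy=-0.202
DR=Ro.from_euler('z',Dy).as_matrix()@Ro.from_euler('y',-np.deg2rad(25)).as_matrix()
TR=np.column_stack([DR[:,1],DR[:,0],-DR[:,2]])
def dock(x,y,z): return Dc+DR@np.array([x,y,z])
E
python3 -c "
from h import *
print(DR[:,2],Ro.from_matrix(TR).as_euler('xyz'))
cmd([470,70,310],[np.pi,0,1.49])
cmd(dock(0,0,150),TR)
"
```

```text
[-0.41402528  0.08478951  0.90630779] [2.70526034 0.         1.36879633]
t 5.35 pos [477.8  11.2 174.2] rot [-3.139e+00  1.000e-03  1.491e+00] F [ 0.5 -1.2 -0.9] w 8.7 gf 60.9
 d [  5.79  -1.28 -13.58]  a [-0.002  0.001  0.001]
t 5.35 pos [477.8  11.2 174.2] rot [-3.139e+00  1.000e-03  1.491e+00] F [ 0.5 -1.2 -0.9] w 8.7 gf 60.9
 d [ 30.92  -3.67 -11.95]  a [-0.438 -0.026  0.12 ]
```

Call:
send_rows(series=[{"ax": 0,"ay": 0,"az": 0,"dx": 0,"dy": 0,"dz": -4,"hand": 1},{"ax": 0,"ay": 0,"az": 0,"dx": 0,"dy": 0,"dz": -8,"hand": 1},{"ax": 0,"ay": 0,"az": 0,"dx": 2,"dy": 0,"dz": -12,"hand": 1},{"ax": -0.06,"ay": 0,"az": 0.02,"dx": 6,"dy": -1,"dz": -13,"hand": 1},{"ax": -0.12,"ay": 0,"az": 0.04,"dx": 10,"dy": -1.5,"dz": -13,"hand": 1},{"ax": -0.2,"ay": -0.01,"az": 0.06,"dx": 14,"dy": -2,"dz": -13,"hand": 1},{"ax": -0.26,"ay": -0.02,"az": 0.08,"dx": 18,"dy": -2.5,"dz": -13,"hand": 1},{"ax": -0.32,"ay": -0.02,"az": 0.1,"dx": 22,"dy": -3,"dz": -13,"hand": 1},{"ax": -0.38,"ay": -0.03,"az": 0.11,"dx": 26,"dy": -3.5,"dz": -12.5,"hand": 1},{"ax": -0.438,"ay": -0.026,"az": 0.12,"dx": 30,"dy": -3.7,"dz": -12,"hand": 1}])

```text
clock: 6.35
eef_pos: [467.7, 316.3, 294.9]
tool_rot: [2.7, -0.003, 1.369]
force: [0.7, -1.3, -0.5]
width: 8.6
gripper_force: 61.0
```

Call:
send_rows(series=[{"ax": 0,"ay": 0,"az": 0,"dx": 0,"dy": 0,"dz": 0,"hand": 1},{"ax": 0,"ay": 0,"az": 0,"dx": 0,"dy": 0,"dz": 0,"hand": 1},{"ax": 0,"ay": 0,"az": 0,"dx": 0,"dy": 0,"dz": 0,"hand": 1},{"ax": 0,"ay": 0,"az": 0,"dx": 0,"dy": 0,"dz": 0,"hand": 1}])

```text
clock: 6.75
eef_pos: [468.5, 311.5, 294.6]
tool_rot: [2.703, -0.001, 1.364]
force: [0.8, -0.4, -0.6]
width: 9.2
gripper_force: 60.9
```

```bash
python3 -c "
from h import *
import cv2
from cell import get_image
cmd(dock(0,0,150),TR)
s=read_state();R=Ro.from_euler('xyz',s['tool_rot']).as_matrix();b=s['eef_pos']+111*R[:,2]
print('expected snout end',b,'in dock',DR.T@(b-Dc))
sc=get_image('scene');w=get_image('wrist');pickle.dump((sc,w),open('d1.pkl','wb'))
print('snout in scene crop',(proj(sc,b)-[330,110])*4,'wrist',proj(w,b), 'rim wrist',proj(w,[dock(a*30,c*38,0) for a,c in((-1,1),(-1,-1),(1,-1),(1,1))]))
i=cv2.resize(sc['pixels'][110:230,330:430],None,fx=4,fy=4,interpolation=cv2.INTER_CUBIC)
j=w['pixels'][:,80:480]
cv2.imwrite('pics/d1.png',np.hstack([i,np.vstack([j,np.zeros((60,400,3),np.uint8)])])[:,:,::-1])
"
```

```text
t 6.75 pos [468.5 311.5 294.6] rot [ 2.703e+00 -1.000e-03  1.364e+00] F [ 0.8 -0.4 -0.6] w 9.2 gf 60.9
 d [ 1.03 -0.45 -0.09]  a [ 0.003  0.001 -0.004]
expected snout end [514.72150044 301.84506392 194.12244918] in dock [  4.7184629  -10.43952844  38.09780858]
snout in scene crop [[227.87905402 206.52562793]] wrist [[279.64830187 204.91002636]] rim wrist [[238.84757132 138.73536058]
 [242.09236849 222.38557725]
 [306.99881386 222.02020518]
 [308.62687936 138.37686662]]
```

View pics/d1.png

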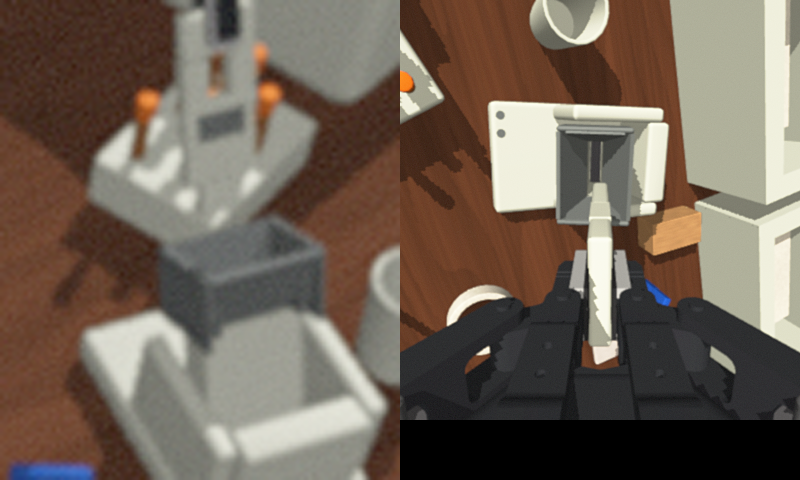

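The wrist half shows the hopper's inner rim at about u 238–312, v 130–222, with the logger edge-on above it and the snout end at (280,183). The scene half shows the window at (215,75) and the body from x 180 to 250. I'll compare these with the predicted points.

```bash
python3 -c "
from h import *
sc,w=pickle.load(open('d1.pkl','rb'))
s=read_state();R=Ro.from_euler('xyz',s['tool_rot']).as_matrix()
L=lambda x,y,z: s['eef_pos']+R@np.array([y,x,111-z])  # logger x,y,z(from snout)
for n,p in {'win':(0,0,92),'bodyL':(5,25,60),'bodyR':(5,-25,60),'snC':(5,0,0),'sn+':(5,15,0),'sn-':(5,-15,0),'sh+':(5,25,22),'sh-':(5,-25,22),'winTop':(5,0,106)}.items():
  print(n,np.round((proj(sc,L(*p))[0]-[330,110])*4),'wrist crop',np.round(proj(w,L(*p))[0]+[320,0]))
c=[dock(a*30,b*38,0) for a,b in((-1,1),(-1,-1),(1,-1),(1,1))]
print('rim scene',np.round((proj(sc,c)-[330,110])*4))
g=sc['pixels'][110:230,330:430].mean(2)
for r in (28,31,35,40,45,48,50,52): print(r*4,g[r,40:68].astype(int))
"
```

```text
win [222.  71.] wrist crop [600. 253.]
bodyL [263. 111.] wrist crop [608. 192.]
bodyR [194. 132.] wrist crop [607. 268.]
snC [232. 209.] wrist crop [606. 205.]
sn+ [253. 202.] wrist crop [606. 186.]
sn- [212. 215.] wrist crop [606. 223.]
sh+ [265. 167.] wrist crop [607. 179.]
sh- [197. 187.] wrist crop [606. 245.]
winTop [226.  52.] wrist crop [610. 265.]
rim scene [[265. 222.]
 [166. 253.]
 [214. 285.]
 [316. 253.]]
112 [152 156 151 142 131 130 144 151 152 150 140 135 127 121 111 104  97  92
  87  87 102 132 143 129  99  84  82 110]
124 [200 174 154 149 138 132 141 152 150 125 100  84  89  90  90  89  86  85
  92  92 106 134 147 131  95  73  98 127]
140 [151 151 151 148 148 137 139 148 152 141 124 127 131 137 145 153 150 150
 154 155 153 153 152 135 102 103 131 150]
160 [188 210 218 215 199 164 137 144 154 155 155 153 154 154 154 155 150 151
 157 154 153 150 153 155 150 152 153 152]
180 [204 185 169 156 145 139 136 144 151 149 151 153 152 148 148 155 156 154
 153 153 180 209 217 211 193 160 134 131]
192 [155 152 151 161 183 205 212 210 194 160 142 149 156 158 155 156 155 157
 155 165 176 180 164 140 130 125 124 115]
200 [140 145 153 170 197 214 218 211 187 146 138 150 157 153 152 153 153 156
 150 153 144 136 129 124 125 116  94  71]
208 [131 137 134 140 152 173 179 175 160 137 138 149 155 156 170 176 171 158
 143 136 129 129 125 114 100  72  60  50]
```

The two views agree with the prediction to within about 3 mm sideways, so I centre the logger and lower it until the snout just enters the pocket.

Call:
send_rows(series=[{"ax": 0,"ay": 0,"az": 0,"dx": 1.2,"dy": -0.4,"dz": 0,"hand": 1},{"ax": 0,"ay": 0,"az": 0,"dx": 1.2,"dy": -0.4,"dz": 1,"hand": 1},{"ax": 0,"ay": 0,"az": 0,"dx": 1.2,"dy": -0.4,"dz": 2.5,"hand": 1},{"ax": 0,"ay": 0,"az": 0,"dx": 1.2,"dy": -0.4,"dz": 4,"hand": 1},{"ax": 0,"ay": 0,"az": 0,"dx": 1.2,"dy": -0.4,"dz": 5.5,"hand": 1},{"ax": 0,"ay": 0,"az": 0,"dx": 1.2,"dy": -0.4,"dz": 6.5,"hand": 1},{"ax": 0,"ay": 0,"az": 0,"dx": 1.2,"dy": -0.4,"dz": 6.5,"hand": 1},{"ax": 0,"ay": 0,"az": 0,"dx": 1.2,"dy": -0.4,"dz": 6.5,"hand": 1}])

```text
clock: 7.65
eef_pos: [493.3, 320.3, 233.5]
tool_rot: [2.703, -0.0, 1.368]
force: [0.2, -0.3, -0.2]
width: 9.0
gripper_force: 60.9
```

```bash
cat >> h.py <<'E'
def st():
    s=read_state(); print("t",round(s["clock"],2),"tcp in dock",np.round(DR.T@(s["eef_pos"]-Dc),1),"F dock",np.round(DR.T@s["force"],1),"w",round(s["width"],1))
E
python3 -c "
from h import *
import cv2
from cell import get_image
st(); cmd(dock(0,2,51),TR)
w=get_image('wrist'); sc=get_image('scene')
j=w['pixels'][60:260,180:380]
i=sc['pixels'][140:210,370:440]
cv2.imwrite('pics/d2.png',np.hstack([cv2.resize(j,(400,400),interpolation=cv2.INTER_CUBIC),cv2.resize(i,(400,400),interpolation=cv2.INTER_CUBIC)])[:,:,::-1])
"
```

```text
t 7.65 tcp in dock [-1.   3.3 84.2] F dock [ 0.2 -0.3 -0.3] w 9.0
t 7.65 pos [493.3 320.3 233.5] rot [ 2.703 -0.     1.368] F [ 0.2 -0.3 -0.2] w 9.0 gf 60.9
 d [-0.13  0.1   3.32]  a [ 0.002 -0.    -0.001]
```

View pics/d2.png

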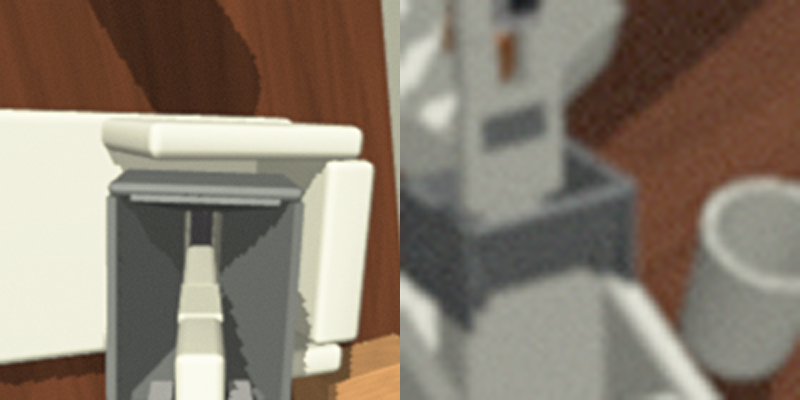

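The snout lines up with the pocket slit (wrist half, both at x≈201) and the body sits mid-hopper in the scene half (x≈512 against a rim middle of 515). I'll continue down.

Call:
send_rows(series=[{"ax": 0,"ay": 0,"az": 0,"dx": -0.1,"dy": 0.1,"dz": 1,"hand": 1},{"ax": 0,"ay": 0,"az": 0,"dx": -0.1,"dy": 0.1,"dz": 2,"hand": 1},{"ax": 0,"ay": 0,"az": 0,"dx": -0.1,"dy": 0.1,"dz": 3,"hand": 1},{"ax": 0,"ay": 0,"az": 0,"dx": -0.1,"dy": 0.1,"dz": 3.3,"hand": 1},{"ax": 0,"ay": 0,"az": 0,"dx": -0.1,"dy": 0.1,"dz": 3.3,"hand": 1}])

```text
clock: 8.25
eef_pos: [507.7, 316.0, 203.5]
tool_rot: [2.704, 0.0, 1.368]
force: [-0.3, 0.1, -1.1]
width: 8.7
gripper_force: 60.9
```

```bash
python3 -c "
from h import *
st()"
```

```text
t 8.25 tcp in dock [-0.1  2.  50.6] F dock [-0.8 -0.  -0.8] w 8.7
```

Call:
send_rows(series=[{"ax": 0,"ay": 0,"az": 0,"dx": 0,"dy": 0,"dz": 0.5,"hand": 1},{"ax": 0,"ay": 0,"az": 0,"dx": 0,"dy": 0,"dz": 1,"hand": 1},{"ax": 0,"ay": 0,"az": 0,"dx": 0,"dy": 0,"dz": 1.5,"hand": 1},{"ax": 0,"ay": 0,"az": 0,"dx": 0,"dy": 0,"dz": 1.5,"hand": 1}])

```text
clock: 8.65
eef_pos: [514.1, 315.2, 190.2]
tool_rot: [2.703, -0.001, 1.368]
force: [0.8, 1.1, -2.7]
width: 8.7
gripper_force: 60.8
```

```bash
python3 -c "
from h import *
st()"
```

```text
t 8.65 tcp in dock [ 0.1  2.5 35.9] F dock [-0.6  1.3 -2.7] w 8.7
```

Call:
send_rows(series=[{"ax": 0,"ay": 0,"az": 0,"dx": 0,"dy": 0,"dz": 0,"hand": 0.4},{"ax": 0,"ay": 0,"az": 0,"dx": 0,"dy": 0,"dz": 0,"hand": 0.4},{"ax": 0,"ay": 0,"az": 0,"dx": 0,"dy": 0,"dz": 0,"hand": 0.4},{"ax": 0,"ay": 0,"az": 0,"dx": 0,"dy": 0,"dz": 0,"hand": 0.4},{"ax": 0,"ay": 0,"az": 0,"dx": 0,"dy": 0,"dz": 0,"hand": 0.4},{"ax": 0,"ay": 0,"az": 0,"dx": 0,"dy": 0,"dz": 0,"hand": 0.4},{"ax": 0,"ay": 0,"az": 0,"dx": 0,"dy": 0,"dz": -3,"hand": 0.4},{"ax": 0,"ay": 0,"az": 0,"dx": 0,"dy": 0,"dz": -6,"hand": 0.4},{"ax": 0,"ay": 0,"az": 0,"dx": 0,"dy": 0,"dz": -6,"hand": 0.8},{"ax": 0,"ay": 0,"az": 0,"dx": 0,"dy": 0,"dz": -6,"hand": 1}])

```text
clock: 9.65
eef_pos: [489.2, 320.2, 245.6]
tool_rot: [2.702, -0.002, 1.368]
force: [-0.6, -0.2, -1.0]
width: 22.9
gripper_force: 0.0
```

Call:
send_rows(series=[{"ax": 0,"ay": 0,"az": 0,"dx": 0,"dy": 0,"dz": 0,"hand": 1},{"ax": 0,"ay": 0,"az": 0,"dx": 0,"dy": 0,"dz": 0,"hand": 1},{"ax": 0,"ay": 0,"az": 0,"dx": 0,"dy": 0,"dz": 0,"hand": 1}])

```text
clock: 9.95
eef_pos: [489.0, 319.5, 244.1]
tool_rot: [2.704, 0.001, 1.368]
force: [-0.8, 0.0, 0.4]
width: -0.0
gripper_force: 0.0
```

```bash
python3 -c "
from h import *
import cv2
from cell import get_image
st()
w=get_image('wrist'); sc=get_image('scene'); pickle.dump((sc,w),open('d3.pkl','wb'))
T=lambda z:[dock(5,25,z),dock(5,-25,z)]
for z in (6,18,26): print(z,'scene crop',np.round((proj(sc,T(z))-[370,130])*5.714).tolist(),'wrist crop',np.round((proj(w,T(z))-[180,60])*2).tolist())
j=w['pixels'][60:260,180:380]
i=sc['pixels'][130:200,370:440]
cv2.imwrite('pics/d3.png',np.hstack([cv2.resize(j,(400,400),interpolation=cv2.INTER_CUBIC),cv2.resize(i,(400,400),interpolation=cv2.INTER_CUBIC)])[:,:,::-1])
"
```

```text
t 9.95 tcp in dock [-0.2  1.7 95.6] F dock [-0.6 -0.1  0.7] w -0.0
6 scene crop [[167.0, 224.0], [72.0, 254.0]] wrist crop [[213.0, 243.0], [213.0, 373.0]]
18 scene crop [[166.0, 200.0], [71.0, 230.0]] wrist crop [[214.0, 250.0], [214.0, 387.0]]
26 scene crop [[166.0, 184.0], [70.0, 214.0]] wrist crop [[215.0, 256.0], [214.0, 396.0]]
```

View pics/d3.png

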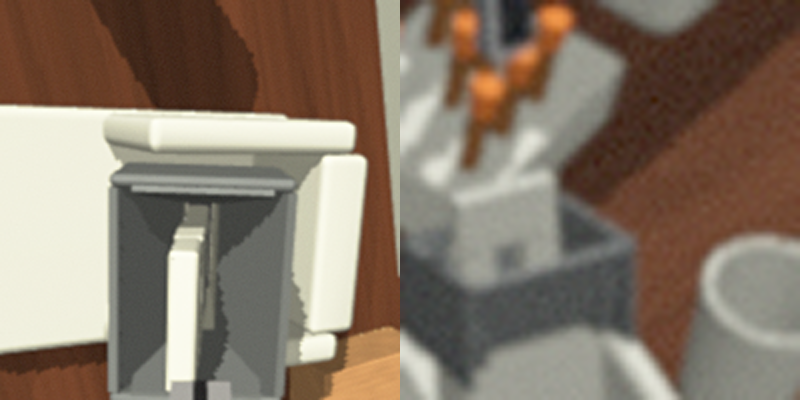

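The logger slid into the pocket. In the wrist half its top edge runs from (190,248) to (183,388), which puts it about 18–26 mm above the rim. It leans slightly to the low (-x) side, as expected. Now I press with shut fingers.

Call:
send_rows(series=[{"ax": 0,"ay": 0,"az": 0,"dx": -0.2,"dy": -0.5,"dz": 2,"hand": 1},{"ax": 0,"ay": 0,"az": 0,"dx": -0.2,"dy": -0.5,"dz": 4,"hand": 1},{"ax": 0,"ay": 0,"az": 0,"dx": -0.2,"dy": -0.5,"dz": 5.5,"hand": 1},{"ax": 0,"ay": 0,"az": 0,"dx": -0.2,"dy": -0.5,"dz": 6,"hand": 1},{"ax": 0,"ay": 0,"az": 0,"dx": -0.2,"dy": -0.5,"dz": 6,"hand": 1}])

```text
clock: 10.55
eef_pos: [509.0, 313.6, 187.9]
tool_rot: [2.704, 0.001, 1.368]
force: [-0.4, 0.3, 0.3]
width: -0.1
gripper_force: 0.0
```

```bash
python3 -c "
from h import *
st()"
```

```text
t 10.55 tcp in dock [-5.1 -0.1 35.8] F dock [-0.3  0.2  0.5] w -0.1
```

Descend at 1.5 mm per row.

Call:
send_rows(series=[{"ax": 0,"ay": 0,"az": 0,"dx": 0,"dy": 0,"dz": 0.15,"hand": 1},{"ax": 0,"ay": 0,"az": 0,"dx": 0,"dy": 0,"dz": 0.3,"hand": 1},{"ax": 0,"ay": 0,"az": 0,"dx": 0,"dy": 0,"dz": 0.45,"hand": 1},{"ax": 0,"ay": 0,"az": 0,"dx": 0,"dy": 0,"dz": 0.6,"hand": 1},{"ax": 0,"ay": 0,"az": 0,"dx": 0,"dy": 0,"dz": 0.75,"hand": 1},{"ax": 0,"ay": 0,"az": 0,"dx": 0,"dy": 0,"dz": 0.9,"hand": 1},{"ax": 0,"ay": 0,"az": 0,"dx": 0,"dy": 0,"dz": 1.05,"hand": 1}])

```text
clock: 11.25
eef_pos: [513.8, 313.7, 179.9]
tool_rot: [2.702, -0.002, 1.369]
force: [-3.1, -0.4, 6.6]
width: 0.0
gripper_force: 3.4
```

```bash
python3 -c "
from h import *
st()"
```

```text
t 11.25 tcp in dock [-4.3  1.  26.6] F dock [ 0.1 -1.   7.2] w 0.0
```

Call:
send_rows(series=[{"ax": 0,"ay": 0,"az": 0,"dx": 0,"dy": 0,"dz": 0.1,"hand": 1},{"ax": 0,"ay": 0,"az": 0,"dx": 0,"dy": 0,"dz": 0.2,"hand": 1},{"ax": 0,"ay": 0,"az": 0,"dx": 0,"dy": 0,"dz": 0.3,"hand": 1},{"ax": 0,"ay": 0,"az": 0,"dx": 0,"dy": 0,"dz": 0.4,"hand": 1},{"ax": 0,"ay": 0,"az": 0,"dx": 0,"dy": 0,"dz": 0.5,"hand": 1},{"ax": 0,"ay": 0,"az": 0,"dx": 0,"dy": 0,"dz": 0.6,"hand": 1},{"ax": 0,"ay": 0,"az": 0,"dx": 0,"dy": 0,"dz": 0.7,"hand": 1},{"ax": 0,"ay": 0,"az": 0,"dx": 0,"dy": 0,"dz": 0.8,"hand": 1}])

```text
clock: 12.05
eef_pos: [517.5, 313.0, 173.1]
tool_rot: [2.701, -0.002, 1.368]
force: [-2.0, -0.8, 6.4]
width: -0.3
gripper_force: 3.7
```

```bash
python3 -c "
from h import *
st()"
```

```text
t 12.05 tcp in dock [-3.8  1.1 18.8] F dock [ 1.  -1.2  6.5] w -0.3
```

Call:
send_rows(series=[{"ax": 0,"ay": 0,"az": 0,"dx": 0,"dy": 0,"dz": 0.1,"hand": 1},{"ax": 0,"ay": 0,"az": 0,"dx": 0,"dy": 0,"dz": 0.2,"hand": 1},{"ax": 0,"ay": 0,"az": 0,"dx": 0,"dy": 0,"dz": 0.3,"hand": 1},{"ax": 0,"ay": 0,"az": 0,"dx": 0,"dy": 0,"dz": 0.4,"hand": 1},{"ax": 0,"ay": 0,"az": 0,"dx": 0,"dy": 0,"dz": 0.5,"hand": 1},{"ax": 0,"ay": 0,"az": 0,"dx": 0,"dy": 0,"dz": 0.6,"hand": 1},{"ax": 0,"ay": 0,"az": 0,"dx": 0,"dy": 0,"dz": 0.7,"hand": 1},{"ax": 0,"ay": 0,"az": 0,"dx": 0,"dy": 0,"dz": 0.8,"hand": 1}])

```text
clock: 12.85
eef_pos: [521.2, 312.2, 166.1]
tool_rot: [2.701, -0.002, 1.368]
force: [-1.9, -0.3, 7.8]
width: -0.3
gripper_force: 4.0
```

```bash
python3 -c "
from h import *
st()"
```

```text
t 12.85 tcp in dock [-3.3  1.  10.9] F dock [ 1.7 -0.7  7.9] w -0.3
```

Call:
send_rows(series=[{"ax": 0,"ay": 0,"az": 0,"dx": 0,"dy": 0,"dz": 0.1,"hand": 1},{"ax": 0,"ay": 0,"az": 0,"dx": 0,"dy": 0,"dz": 0.2,"hand": 1},{"ax": 0,"ay": 0,"az": 0,"dx": 0,"dy": 0,"dz": 0.3,"hand": 1},{"ax": 0,"ay": 0,"az": 0,"dx": 0,"dy": 0,"dz": 0.4,"hand": 1}])

```text
clock: 13.25
eef_pos: [522.3, 314.2, 165.0]
tool_rot: [2.699, -0.006, 1.37]
force: [-15.5, 0.2, 33.7]
width: 0.0
gripper_force: 18.7
```

Call:
send_rows(series=[{"ax": 0,"ay": 0,"az": 0,"dx": 0,"dy": 0,"dz": 0.1,"hand": 1},{"ax": 0,"ay": 0,"az": 0,"dx": 0,"dy": 0,"dz": 0.2,"hand": 1}])

```text
clock: 13.45
eef_pos: [522.8, 316.2, 164.9]
tool_rot: [2.698, -0.009, 1.373]
force: [-21.7, 0.2, 45.2]
width: -0.1
gripper_force: 25.1
```

```bash
python3 -c "
from h import *
st()"
```

```text
t 13.45 tcp in dock [-3.   5.2  9.5] F dock [-0.2 -4.2 49.9] w -0.1
```

Force jumped to about 50 N at a standstill, so this is the hard stop. I'm backing off.

Call:
send_rows(series=[{"ax": 0,"ay": 0,"az": 0,"dx": 0,"dy": 0,"dz": -0.5,"hand": 1},{"ax": 0,"ay": 0,"az": 0,"dx": 0,"dy": 0,"dz": -1.5,"hand": 1},{"ax": 0,"ay": 0,"az": 0,"dx": 0,"dy": 0,"dz": -4,"hand": 1},{"ax": 0,"ay": 0,"az": 0,"dx": 0,"dy": 0,"dz": -8,"hand": 1},{"ax": 0,"ay": 0,"az": 0,"dx": 0,"dy": 0,"dz": -12,"hand": 1},{"ax": 0,"ay": 0,"az": 0,"dx": 0,"dy": 0,"dz": -12,"hand": 1},{"ax": 0,"ay": 0,"az": 0,"dx": 0,"dy": 0,"dz": -12,"hand": 1},{"ax": 0,"ay": 0,"az": 0,"dx": 0,"dy": 0,"dz": -12,"hand": 1}])

```text
clock: 14.25
eef_pos: [472.8, 320.2, 266.8]
tool_rot: [2.704, 0.001, 1.367]
force: [0.4, 0.2, 0.0]
width: -0.2
gripper_force: 0.0
```

```bash
python3 -c "
from h import *
import cv2
from cell import get_image
st()
w=get_image('wrist'); sc=get_image('scene'); tp=get_image('top')
for z in (6,10): 
  T=[dock(0,25,z),dock(0,-25,z)]
  print(z,'scene crop',np.round((proj(sc,T)-[370,130])*5.714).tolist(),'wrist crop',np.round((proj(w,T)-[180,60])*2).tolist())
j=w['pixels'][60:260,180:380]; i=sc['pixels'][130:200,370:440]
cv2.imwrite('pics/d4.png',np.hstack([cv2.resize(j,(400,400),interpolation=cv2.INTER_CUBIC),cv2.resize(i,(400,400),interpolation=cv2.INTER_CUBIC)])[:,:,::-1])
"
```

```text
t 14.25 tcp in dock [ -5.2  -0.9 122.9] F dock [ 0.4  0.3 -0.1] w -0.2
6 scene crop [[161.0, 220.0], [66.0, 250.0]] wrist crop [[212.0, 222.0], [211.0, 341.0]]
10 scene crop [[161.0, 212.0], [66.0, 242.0]] wrist crop [[212.0, 224.0], [212.0, 345.0]]
```

View pics/d4.png

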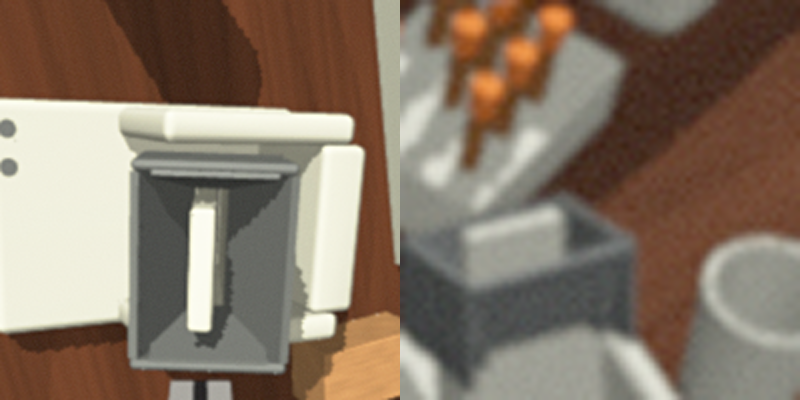

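The logger's top sits low inside the hopper rim: in the wrist half it runs (203,207)–(200,330), and in the scene half its midpoint is (515,222) against a rim centre of (518,240). It moved about 18 mm and stopped against 50 N. The gripper is clear, so I'm handing in.

```bash
python3 -c "
from cell import *
print(finish_job())"
```

```text
the job is handed in; nothing more can be done
None
```

The long logger is off its peg and was dropped snout first into the dock, then pressed about 18 mm to a hard stop (about 50 N, no further movement), so I judge it fully home. The arm is clear, nothing else was touched, and the job was handed in at about 14.5 s.

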